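Raise the sanding box's grate with its lift lever

TASK

Open the downdraft sanding box so that I can change its filters: with the fingertips, push the turn catch on the front rail to the left, right round until it lies along the rail clear of the grate, then press the long end of the lift lever at the box's right side steadily down to its stop, so that the heavy grate swings up. Finish while holding the lever down there with the fingers. Raise the grate only by the lever, without touching the grate itself or letting it drop, and leave everything else on the bench where it stands.

Things in the scene. Friction and masses are not known exactly. Their poses are not given: they have to be found in the camera images.
- sander: Downdraft sanding box of grey sheet steel, fixed to the bench: 340 deep (x), 400 wide (y), 117 mm high; fan housing (90 wide, 104 high) on its left (+y) side. Origin on the bench under the middle of the 340 x 400 box; front faces its own -x, roughly to the robot; z up. Its top is the slotted grate and, in front of that, a flat 48 mm deep rail with the turn catch. Lift lever on the right (-y) side.
- grate: Heavy slotted steel grate, the box's top: 280 (x) x 400 (y) x 12 mm, about 2 kg, origin at its very centre (box frame x +20, y 0, 111 mm above the bench when shut), axes as the box's when shut. Hinged along its rear (+x) edge, 140 mm from its origin; its front edge swings up, about 0.51 rad with the lever fully down, and falls shut by its own weight.
- grate_front (a point): Middle of the grate's front edge, top face: in the box's frame at x -120, y 0, 117 mm above the bench when shut, level with the rail; about 138 mm higher when fully raised.
- lift_lever: Steel lift lever. Origin: centre of the top face of its tread plate (60 x 60 mm, ribbed black rubber) at the end of its long arm; axes as the box's at rest. 199 mm above the bench at rest, 34 mm on the stop; in the box's frame it keeps y -250 and x -229 to -247 mm. The plate leans 17 degrees at rest (front edge up), is level half way, leans 17 degrees the other way when down.
- tread_mid (a point): Fixed point: where the tread plate's centre passes half way down, level, 117 mm above the bench; axes as the box's. The lever turns about a pin on the box's right side, 280 mm behind it, 97 mm up; its 60 mm short end lifts a lug on the grate's side by a roller. Full stroke 0.60 rad. Pressing on the plate takes 5 to 12 N, then a hard stop; let go, the grate's weight swings it up again.
- catch (a joint): Angle (rad) of the turn catch, a flat steel bar on an upright bolt on the front rail. Near 0 its 48 mm wing lies over the grate's front edge and locks it, its 84 mm tail sticks out over the box's front; grows as the tail is pushed to the box's left (+y); 1.57 (end stop): bar along the rail. Wing clear of the grate from about 1.2. Stiff (about 1 N at the peg), stays where left.
- catch_pivot (a point): The catch's bolt axis at the rail's top face: in the box's frame x -146, y +30, 117 mm above the bench; axes as the box's. The bar is 18 mm wide, 2.5 to 8.5 mm above the rail; the bolt head ends 15 mm above the rail.
- catch_peg (a point): Centre of the top of the catch's upright peg, 15 mm thick (18 mm at its black cap), on the tail, 75 mm from the bolt axis. Its top is 46 mm above the rail, 163 mm above the bench; it stands on the bar, 9 mm above the rail.
- jar_a: Bystander, to be left alone: wide cream-coloured jar of wood wax with a white screw lid, 84 mm across, 66 mm high; origin in the middle of its underside.
- jar_b: Bystander, to be left alone: the second jar, like jar_a; origin in the middle of its underside.
- beech_block: Bystander, to be left alone: small wooden block, 75 x 60 x 50 mm; origin in the middle of its underside.
- cork_block: Bystander, to be left alone: cork sanding block, 110 x 60 x 32 mm; origin in the middle of its underside.
- wax_tin: Bystander, to be left alone: flat bare metal tin, 44 mm across, 18 mm high; origin in the middle of its underside.
- bench_brush: Bystander, to be left alone: wooden bench brush lying bristles down, about 245 mm long, 55 mm high; its handle points to its -x; origin in the middle of its underside.
- sponge: Bystander, to be left alone: sanding sponge, 100 x 68 x 26 mm; origin in the middle of its underside.

How it is judged:
On the way, in this order (a step that is already met when the one before it is completed fails the run):
1. the turn catch has been pushed round clear of the grate while the grate still lies shut (value of joint catch above 1.25 rad and angle between grate's own z axis and vertical below 0.05 rad), for 0.2 s.
2. the lever is pressed down to its stop and the grate stands raised (height (world z) of lift_lever below 0.05 m and angle between grate's own z axis and vertical above 0.42 rad), for 0.3 s.
At the end, for the whole second after the job is handed in: The catch is turned at least 1.25 rad (clear of the grate), the fingers still press the lever (more than 1 N) with the tread plate's centre under 50 mm above the bench (34 mm on the stop), the grate stands still at 0.42 to 0.75 rad, and every bystander is within 30 mm of where it stood (all of step 2 and value of joint catch above 1.25 rad and angle between grate's own z axis and vertical below 0.75 rad and contact force between the fingers and lift_lever above 1 N and angular speed of grate below 0.1 rad/s and distance of each of jar_a, jar_b, beech_block, cork_block, wax_tin, bench_brush, sponge from where it was at the start of the episode below 0.03 m); the arm keeps its last pose, push and grip.
It fails at once if the grate itself is touched by the fingers or the arm (contact force between any of the fingers, the arm and grate above 2 N).
It fails at once if the grate is dropped or flung up (angular speed of grate above 2.5 rad/s).
It fails at once if a bystander is pushed away or lifted (distance of any of jar_a, jar_b, beech_block, cork_block, wax_tin, bench_brush, sponge from where it was at the start of the episode above 0.03 m or height (world z) of any of jar_a, jar_b, beech_block, cork_block, wax_tin, bench_brush, sponge above 0.02 m).
It also fails if it takes over 51 s, if anything falls off the work surface, if the arm or the gripper's body presses on something with over 40 N, if the wrist force passes 120 N, or if a joint passes its speed limit or range.

ROBOT

A 7-joint arm with a two-finger parallel gripper is mounted at the origin on the work surface. World frame = base frame: x ahead of the robot, y to its left, z up, the work surface at z = 0. Lengths are in m, angles in rad, forces in N, time in s.
With the tool pointing down it reaches from about 0.35 to 0.9 m from the base axis. Payload 8.1 kg.
Tool frame: the origin (TCP) lies at the very end of the fingers, on their centre line; the grasp point (between the pads) lies 19 mm behind it; z points along the fingers, y is the direction in which the jaws open and shut (so a half turn about z gives the same grasp; the last joint's range is limited). The gripper opens to 92 mm and grips with 3 to 60 N. Pads are 19 mm wide; open, the fingers measure 130 mm over their backs; the gripper's body (75 mm by 190 mm) begins 47 mm behind the grasp point.
Start: joints at [-0.103, 0.434, 0.025, 1.573, -0.012, 1.134, -0.075], TCP at [0.625, -0, 0.195] pointing down, gripper open.
Joint ranges: [-2.62, 2.62], [-0.44, 2.09], [-1.27, 1.32], [0.08, 2.57], [-1.32, 4.46], [0.12, 2], [-2.74, 2.74]. Speed limits (rad/s): [2.22, 2.22, 3.01, 3.01, 3.14, 3.14, 3.14].

INTERFACE

Orientations are given as a rotation vector (axis times angle).
In Python, from cell import observe, get_image, sign_off gives the robot as it stands.
- The arm moves only by the tool arm_command, never from a script. Its argument "deltas" is a list of rows, each an object with "xyz": the shift along the tool's x, y, z in cm, a list of three; "turn": the turn about the tool's z in degrees; "jaw": the closure in counts, from 0 (fully open) to 255 (shut). A call has 1 to 5 rows; each row is the pose to reach, as a shift and turn from the pose measured when the call began, along the tool's axes at that moment; what a row does not reach only later rows make up. A row lasts 1/12 s, in which the tool goes at most 41.7 mm and 7.16 degrees, less where a joint would pass 70% of its speed; a pose out of reach is approached as far as the arm can. A call with a gripper value outside its range is refused whole. The fingers move at their own pace and stop on an object; "force" is the grip in N (left out, the last holds). Time passes only in rows, so rows that repeat a pose let the fingers close. It gives the time, the measured TCP pose, the force and the opening at its end, in the units of the state.
- observe(): the state, without advancing time (a new reading comes with each control period).
- get_image(name): name is "scene" or "side" or "wrist"; returns a dict with "frame" (480x640x3 uint8, red, green, blue), "depth" (480x640 float32, m along the optical axis (not along the pixel's ray), 0 where there is no reading), "camera_matrix" (3x3 intrinsics, pixels), "cam_to_world" (4x4, takes a point from camera to world coordinates). Camera axes: x right, y up, looking along -z (the intrinsics and any distortion apply to the point x, -y, -z); pixel columns grow to the right and rows downward; lengths in m; the calibration is good to about 2 mm. A picture is of the moment at which its call begins.
- sign_off(): hands the job in, once; it reports no verdict.
The state is a dict: "clock": time; "joints": joint angles; "dq": joint speeds; "joint_efforts": joint torques, N m; "position": TCP position; "ee_rot": TCP orientation; "force": force on the tool from outside, world axes, zero at the start; "ft_torque": the same for the moment, N m; "width": opening from 0.0 (shut) to 1.0 (fully open).
Only numpy, scipy, OpenCV 4.12 (cv2) and the standard library are available. Lean on these libraries where they do the work, as an engineer would, in place of code of your own. Each camera call takes 0.05 s, during which the arm holds its last target.

## Working session

There is one attempt and no reset: what is moved stays moved. The work goes in short steps, Python scripts to look and compute and a tool call to move; the robot and the scene stay as the last step left them, time stands still between calls to the robot, and variables do not carry over. Pictures are saved under pics/ and viewed, and the job is handed in when it is done.

Besides the shell and the picture viewer there is one more tool, called after "Call:" as name(argument=value, ...), one argument or row to a line, values as JSON. arm_command: Moves the arm, as the interface text tells. Its arguments: {"type":"object","properties":{"deltas":{"type":"array","items":{"type":"object","properties":{"xyz":{"type":"array","items":{"type":"number"}},"turn":{"type":"number"},"jaw":{"type":"number"}}}},"force":{"type":"number"}},"required":["deltas"]}

```bash
mkdir -p pics; ls; python3 - <<'E'
from cell import observe,get_image
import cv2,numpy as np
print(observe())
for n in("scene","side","wrist"):
    d=get_image(n); cv2.imwrite(f"pics/{n}0.png",d["frame"][:,:,::-1]); np.savez(f"pics/{n}0.npz",**d); print(n,d["cam_to_world"].round(3).tolist(),d["camera_matrix"].tolist(),d.keys())
E
```

```text
pics
{'clock': 0.0, 'joints': array([-0.10258258,  0.43524787,  0.02496044,  1.57407799, -0.01159448,
        1.1339974 , -0.07506045]), 'dq': array([-0.00067714,  0.00079856, -0.00102933,  0.00156045,  0.00096011,
        0.00117609, -0.00045461]), 'joint_efforts': array([ 3.89017032e-04, -6.67853522e+01,  9.84863900e-01, -3.14464223e+01,
       -6.05165795e-02,  4.27553023e-02,  1.12382318e-04]), 'position': array([ 6.24446062e-01, -6.67217608e-05,  1.94036800e-01]), 'ee_rot': array([-2.22076100e+00, -2.22068599e+00,  1.91342573e-03]), 'force': array([ 0.32711726, -0.68843347,  0.16581963]), 'ft_torque': array([-0.03735728,  0.05414745, -0.02488428]), 'width': 0.9974847629283297}
scene [[0.858, -0.337, 0.389, 0.98], [0.514, 0.569, -0.642, -0.553], [-0.005, 0.75, 0.661, 0.807], [0.0, 0.0, 0.0, 1.0]] [[438.9049319812715, 0.0, 332.7407028327855], [0.0, 438.9049319812715, 239.9723538355455], [0.0, 0.0, 1.0]] dict_keys(['frame', 'depth', 'camera_matrix', 'cam_to_world'])
side [[-0.933, 0.242, -0.267, 0.336], [-0.36, -0.614, 0.702, 0.806], [0.006, 0.751, 0.66, 0.822], [0.0, 0.0, 0.0, 1.0]] [[434.18283165594335, 0.0, 320.71490918106997], [0.0, 434.18283165594335, 238.51628554332413], [0.0, 0.0, 1.0]] dict_keys(['frame', 'depth', 'camera_matrix', 'cam_to_world'])
wrist [[1.0, 0.001, 0.002, 0.623], [-0.001, 0.962, 0.272, 0.073], [-0.001, -0.272, 0.962, 0.384], [0.0, 0.0, 0.0, 1.0]] [[425.5231767831178, 0.0, 319.3733124756802], [0.0, 425.5231767831178, 235.2203314017936], [0.0, 0.0, 1.0]] dict_keys(['frame', 'depth', 'camera_matrix', 'cam_to_world'])
```

View pics/scene0.png

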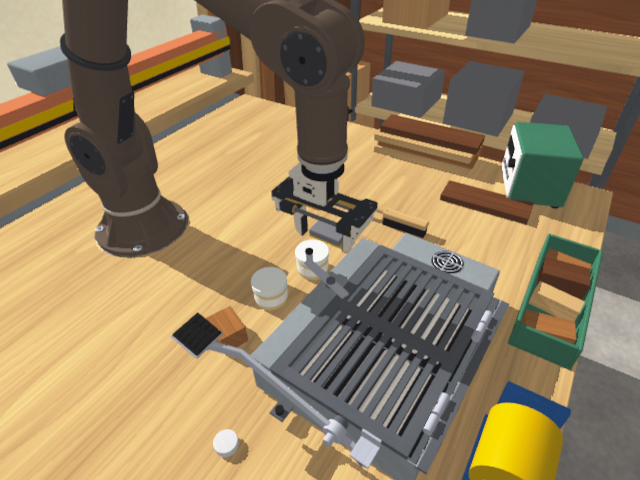

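View pics/side0.png

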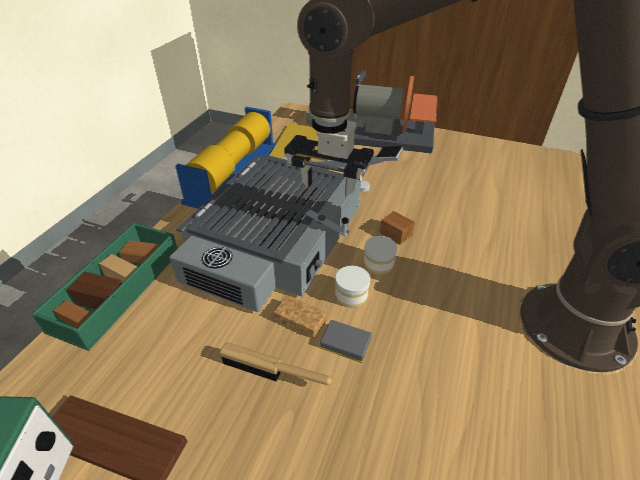

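View pics/wrist0.png

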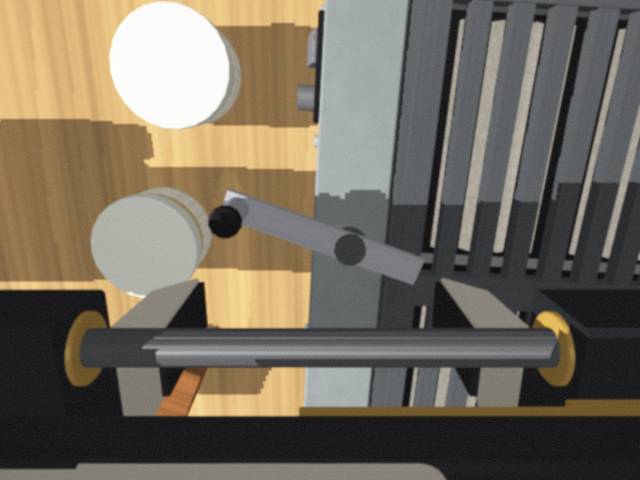

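The scene view shows the tread plate at (197,334), the peg cap at (309,251) and the jars at (270,287) and (312,258). In the wrist view the cap is at (225,221), the bolt head at (350,246), and the jars sit just left of the tail.

```bash
cat > h.py <<'E'
import numpy as np,cv2
def unproj(d,u,v,z=None):
    K=d["camera_matrix"];z=d["depth"][int(round(v)),int(round(u))] if z is None else z
    p=np.array([(u-K[0,2])/K[0,0]*z,-(v-K[1,2])/K[1,1]*z,-z,1]);return (d["cam_to_world"]@p)[:3]
def cloud(d):
    K=d["camera_matrix"];z=d["depth"].astype(float);v,u=np.mgrid[:z.shape[0],:z.shape[1]]
    P=np.stack([(u-K[0,2])/K[0,0]*z,-(v-K[1,2])/K[1,1]*z,-z,np.ones_like(z)],-1)@d["cam_to_world"].T
    P=P[...,:3];P[z==0]=np.nan;return P
def proj(d,p):
    q=np.linalg.inv(d["cam_to_world"])@np.append(p,1);K=d["camera_matrix"]
    return np.array([K[0,2]+K[0,0]*q[0]/-q[2],K[1,2]-K[1,1]*q[1]/-q[2]])
def ray(d,u,v):
    o=d["cam_to_world"][:3,3];return o,unproj(d,u,v,1.)-o
def tri(rs):
    A=np.zeros((3,3));b=np.zeros(3)
    for o,r in rs:
        r=r/np.linalg.norm(r);M=np.eye(3)-np.outer(r,r);A+=M;b+=M@o
    return np.linalg.solve(A,b)
E
python3 - <<'E'
from h import *
W=np.load("pics/wrist0.npz");S=np.load("pics/scene0.npz");D=np.load("pics/side0.npz")
def p(n,d,u,v): print(n,unproj(d,u,v).round(4))
p("cap w",W,225,221);p("bolt w",W,350,246);p("cap s",S,309,251);p("bolt s",S,330,282);p("cap d",D,345,221)
p("tread s",S,197,334);p("jarW",W,170,65);p("jarG",W,145,245);p("jarW s",S,312,247);p("jarG s",S,269,276);p("block s",S,226,320)
print("tri cap",tri([ray(W,225,221),ray(S,309,251)]).round(4),"bolt",tri([ray(W,350,246),ray(S,330,281)]).round(4))
# rail front edge & grate edge from scene depth, z~0.117
for nm,d in(("w",W),("s",S),("d",D)):
    P=cloud(d);m=(abs(P[...,2]-.117)<.004);print(nm,m.sum(),np.nanmedian(P[...,2][m]))
    Q=P[m][:,:2];Q=Q[(Q[:,0]>.55)&(Q[:,0]<1.2)]
    print(Q.min(0),Q.max(0),cv2.minAreaRect(Q.astype(np.float32)))
# rail front edge fit in wrist
P=cloud(W);E=[]
for v in list(range(5,180))+list(range(290,400)):
    r=P[v];i=np.where((abs(r[:,2]-.117)<.004))[0]
    if len(i):E.append(r[i[0]])
E=np.array(E);print(E[::25].round(4))
vx=cv2.fitLine(E[:,:2].astype(np.float32),cv2.DIST_HUBER,0,.01,.01).ravel();print(vx,np.degrees(np.arctan2(vx[1],vx[0])))
# tread
P=cloud(S);m=(S["frame"].max(-1)<60);mm=np.zeros_like(m);mm[305:365,165:230]=1;m&=mm&(P[...,2]>.12)&(P[...,2]<.25)
T=P[m];print("tread",len(T),T.mean(0),T.min(0),T.max(0));u,s,vt=np.linalg.svd(T-T.mean(0));print(vt[2]);print(cv2.minAreaRect(T[:,:2].astype(np.float32)))
E
```

```text
cap w [0.5725 0.0183 0.1634]
bolt w [ 0.6418 -0.0054  0.1324]
cap s [0.5763 0.0147 0.1635]
bolt s [ 0.6461 -0.0138  0.1304]
cap d [0.5708 0.023  0.1632]
tread s [ 0.5467 -0.284   0.196 ]
jarW [0.5185 0.1065 0.066 ]
jarG [ 0.4862 -0.0251  0.0661]
jarW s [0.514  0.1161 0.0669]
jarG s [ 0.4813 -0.0184  0.0653]
block s [ 0.4699 -0.1597  0.0484]
tri cap [0.5728 0.0179 0.1599] bolt [ 0.6423 -0.0075  0.1256]
w 73812 0.11696344333984343
[ 0.56641032 -0.13554913] [0.8406109 0.1361016] ((0.701530396938324, 0.005009263753890991), (0.2565775215625763, 0.28476226329803467), 10.878623008728027)
s 22550 0.1165520912747503
[ 0.56110043 -0.27806101] [1.14901335 1.3626867 ] ((0.8529313802719116, 0.5442519187927246), (1.6458896398544312, 0.5660665035247803), 89.05317687988281)
d 9772 0.11739793276828892
[ 0.5521004  -1.39356869] [1.12701553 0.73040996] ((0.844626784324646, -0.33259129524230957), (2.1257996559143066, 0.5673977136611938), 89.51409912109375)
[[ 0.6262  0.1334  0.1141]
 [ 0.6256  0.1197  0.1177]
 [ 0.6245  0.1068  0.114 ]
 [ 0.6239  0.0929  0.115 ]
 [ 0.6233  0.0786  0.1165]
 [ 0.6221  0.0639  0.1157]
 [ 0.6214  0.0487  0.1151]
 [ 0.6164 -0.0416  0.1165]
 [ 0.6156 -0.06    0.1168]
 [ 0.6123 -0.1123  0.1159]]
[0.05558671 0.99845386 0.6208556  0.03719412] 86.81347
tread 1023 [ 0.54641035 -0.28382064  0.19649523] [ 0.51734426 -0.31195851  0.1830056 ] [ 0.57309818 -0.25377693  0.20682198]
[ 0.29463947 -0.02183622  0.95535897]
((0.5452036261558533, -0.2827085554599762), (0.05649257451295853, 0.05414613336324692), 86.48939514160156)
```

Box pose from these: yaw about -0.056 rad, origin about (0.787,-0.046). The predicted tread position (0.545,-0.283) agrees with the measured one (0.546,-0.284). The peg stands at about 17° (0.29 rad). First I go to a point behind the peg with the jaws shut.

Call:
arm_command(
  deltas=[
    {"xyz": [-0.5, -3, 0], "turn": 7, "jaw": 255},
    {"xyz": [-1.1, -6.1, 0], "turn": 14, "jaw": 255},
    {"xyz": [-1.1, -6.1, 0], "turn": 20, "jaw": 255},
    {"xyz": [-1.1, -6.1, 0], "turn": 20, "jaw": 255},
    {"xyz": [-1.1, -6.1, 0], "turn": 20, "jaw": 255},
  ],
  force=20,
)

```text
clock: 0.57
position: [0.564, -0.0108, 0.1945]
ee_rot: [-2.57, -1.806, 0.001]
force: [0.2, -0.1, -0.4]
width: 0.689
```

Call:
arm_command(
  deltas=[
    {"xyz": [0, 0, 0], "turn": 0, "jaw": 255},
    {"xyz": [0, 0, 0], "turn": 0, "jaw": 255},
    {"xyz": [0, 0, 0], "turn": 0, "jaw": 255},
    {"xyz": [0, 0, 0], "turn": 0, "jaw": 255},
  ],
)

```text
clock: 0.9
position: [0.5644, -0.0107, 0.1943]
ee_rot: [-2.569, -1.808, 0.001]
force: [-0.0, 0.2, -0.2]
width: 0.396
```

```bash
cat > plan.py <<'E'
from h import *
from scipy.spatial.transform import Rotation as Ro
from cell import observe
bolt=np.array([.643,-.008])
def rel(p,R,tgt): return (R.T@(tgt-p)*100).round(2)
def arc(bs,off,z):
    o=observe();p=o["position"];R=Ro.from_rotvec(o["ee_rot"]).as_matrix()
    x=R[:,0];cur=np.degrees(np.arctan2(x[0],x[1]))
    print("t",o["clock"],"p",p.round(4),"b now",cur.round(1),"tilt",R[2,2].round(4),"F",o["force"].round(2),"w",round(o["width"],3))
    for b in bs:
        r=np.radians(b);t=np.append(bolt+.075*np.array([-np.cos(r),np.sin(r)])-off*np.array([np.sin(r),np.cos(r)]),z)
        print(b,t.round(4),rel(p,R,t),"turn",round(b-cur,1))
E
python3 - <<'E'
from plan import *
arc([20],.03,.138)
d=__import__('cell').get_image("wrist");cv2.imwrite("pics/w1.png",d["frame"][:,:,::-1])
E
```

```text
t 0.9 p [ 0.5644 -0.0107  0.1943] b now 19.7 tilt -1.0 F [-0.03  0.16 -0.19] w 0.396
20 [ 0.5623 -0.0105  0.138 ] [-0.06 -0.2   5.63] turn 0.3
```

View pics/w1.png

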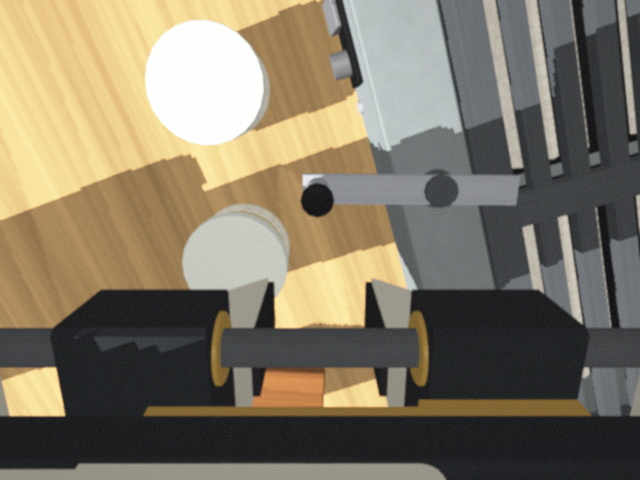

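The bar lies level in the wrist picture and the peg (317,199) is centred between the fingers, so the heading is right. Now I close fully and lower.

Call:
arm_command(
  deltas=[
    {"xyz": [0, 0, 0], "turn": 0, "jaw": 255},
    {"xyz": [0, 0, 0], "turn": 0, "jaw": 255},
    {"xyz": [0, 0, 2], "turn": 0, "jaw": 255},
    {"xyz": [0, 0, 4], "turn": 0, "jaw": 255},
    {"xyz": [0, 0, 5.6], "turn": 0, "jaw": 255},
  ],
)

```text
clock: 1.37
position: [0.5641, -0.0108, 0.1374]
ee_rot: [-2.569, -1.808, 0.001]
force: [-0.2, 0.3, 0.0]
width: 0.016
```

```bash
python3 - <<'E'
from plan import *
arc([20,25,30,35,40,45],.0185,.138)
E
```

```text
t 1.3667 p [ 0.5641 -0.0108  0.1374] b now 19.7 tilt -1.0 F [-0.18  0.32  0.04] w 0.016
20 [5.662e-01 3.000e-04 1.380e-01] [ 1.11 -0.17 -0.06] turn 0.3
25 [0.5672 0.0069 0.138 ] [ 1.77 -0.3  -0.06] turn 5.3
30 [0.5688 0.0135 0.138 ] [ 2.44 -0.37 -0.06] turn 10.3
35 [0.571  0.0199 0.138 ] [ 3.12 -0.39 -0.06] turn 15.3
40 [0.5737 0.026  0.138 ] [ 3.79 -0.34 -0.06] turn 20.3
45 [0.5769 0.032  0.138 ] [ 4.45 -0.23 -0.06] turn 25.3
```

Call:
arm_command(
  deltas=[
    {"xyz": [1.1, -0.2, 0], "turn": 0, "jaw": 255},
    {"xyz": [1.8, -0.3, 0], "turn": 5, "jaw": 255},
    {"xyz": [2.4, -0.4, 0], "turn": 10, "jaw": 255},
    {"xyz": [3.1, -0.4, 0], "turn": 15, "jaw": 255},
    {"xyz": [3.8, -0.3, 0], "turn": 20, "jaw": 255},
  ],
)

```text
clock: 1.78
position: [0.5746, 0.0276, 0.1384]
ee_rot: [-2.846, -1.329, -0.001]
force: [0.7, 0.4, 0.5]
width: 0.003
```

```bash
python3 - <<'E'
from plan import *
arc([45,50,55,60,65,70],.0185,.138)
d=__import__('cell').get_image("wrist");cv2.imwrite("pics/w2.png",d["frame"][:,:,::-1])
E
```

```text
t 1.7833 p [0.5746 0.0276 0.1384] b now 39.9 tilt -1.0 F [0.66 0.43 0.5 ] w 0.003
45 [0.5769 0.032  0.138 ] [ 0.48 -0.11  0.04] turn 5.1
50 [0.5806 0.0376 0.138 ] [ 1.15 -0.18  0.04] turn 10.1
55 [0.5848 0.0428 0.138 ] [ 1.83 -0.2   0.04] turn 15.1
60 [0.5895 0.0477 0.138 ] [ 2.5  -0.15  0.04] turn 20.1
65 [0.5945 0.0522 0.138 ] [ 3.17 -0.05  0.04] turn 25.1
70 [0.6    0.0561 0.138 ] [3.82 0.11 0.04] turn 30.1
```

View pics/w2.png

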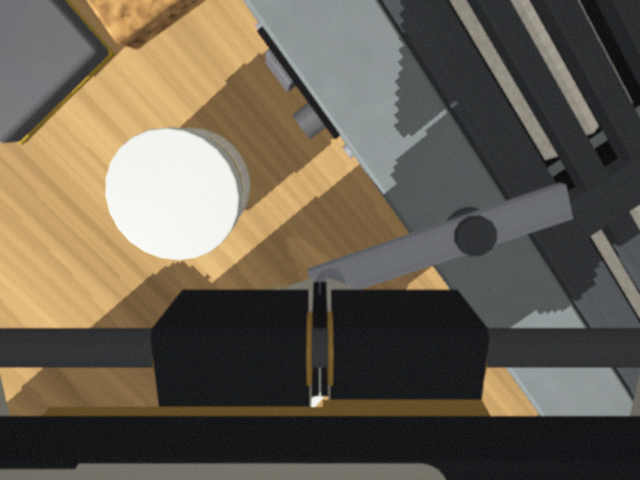

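The bar still leans about 17° in this view (bolt at (475,235), tail end at (315,272)). It may be lagging behind the fingers, so I check from the other cameras.

```bash
python3 - <<'E'
from plan import *
from cell import get_image
a=[]
for n in("scene","side"):
    d=get_image(n);q=proj(d,np.array([.58,.02,.14]));u,v=int(q[0]),int(q[1]);c=d["frame"][max(0,v-65):v+65,max(0,u-65):u+65,::-1];a.append(cv2.resize(c,(400,400),interpolation=cv2.INTER_CUBIC)); print(n,u,v)
    np.savez(f"pics/{n}2.npz",**d)
cv2.imwrite("pics/c2.png",np.hstack(a))
E
```

```text
scene 312 258
side 341 226
```

View pics/c2.png

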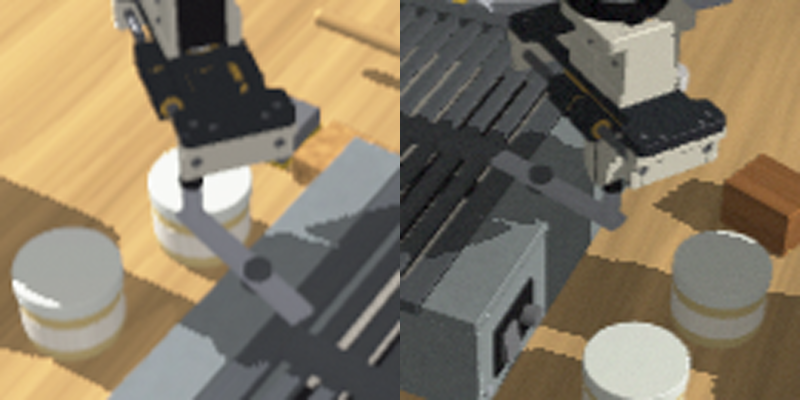

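```bash
python3 - <<'E'
from plan import *
from cell import get_image
a=[];R=[np.load(f"pics/{n}2.npz") for n in("scene","side")]
d=get_image("wrist");R.append(d)
for d in R:
    q=proj(d,np.array([.6,.0,.14]));u,v=int(q[0]),int(q[1]);f=cv2.resize(d["frame"][:,:,::-1].copy(),None,fx=4,fy=4)
    for b,c in((20,(0,0,255)),(30,(0,255,0)),(40,(255,0,0))):
        r=np.radians(b);e=np.array([-np.cos(r),np.sin(r)])
        P=[np.append(bolt-.048*e,.1255),np.append(bolt+.084*e,.1255),np.append(bolt+.075*e,.126),np.append(bolt+.075*e,.163)]
        P=[tuple(int(x) for x in proj(d,p)*4) for p in P];cv2.line(f,P[0],P[1],c,2);cv2.line(f,P[2],P[3],c,2)
    T=observe()["position"];cv2.circle(f,tuple(int(x) for x in proj(d,T)*4),8,(0,255,255),2)
    h=180 if d is not R[2] else 500
    c=f[max(0,v*4-h):v*4+h,max(0,u*4-h):u*4+h];a.append(cv2.resize(c,(400,400)))
cv2.imwrite("pics/c3.png",np.hstack(a[:2]));cv2.imwrite("pics/c3w.png",a[2])
E
```

```text
(no output)
```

View pics/c3.png

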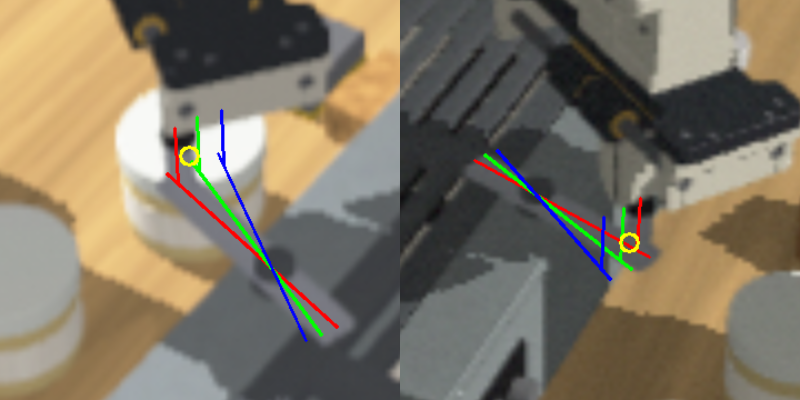

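View pics/c3w.png

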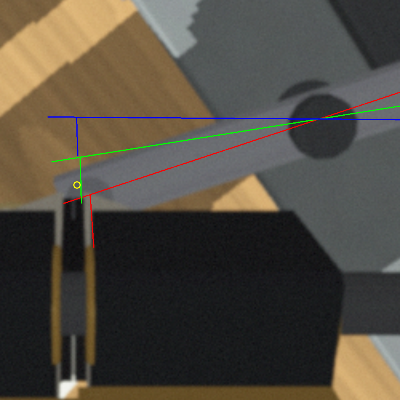

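```bash
python3 - <<'E'
from plan import *
from cell import get_image
print(observe()["clock"],observe()["position"],observe()["force"])
d=get_image("wrist");np.savez("pics/w4.npz",**d)
P=cloud(d)
for v in range(262,300,4): print(v,[(u,*(P[v,u]*1000).round(0)) for u in range(300,345,8)])
f=d["frame"][220:420,220:480,::-1];cv2.imwrite("pics/w4.png",cv2.resize(f,None,fx=3,fy=3,interpolation=cv2.INTER_CUBIC))
s=get_image("side");S=get_image("scene")
a=[cv2.resize(s["frame"][170:260,300:400,::-1],(400,360),interpolation=cv2.INTER_CUBIC),cv2.resize(S["frame"][200:290,270:370,::-1],(400,360),interpolation=cv2.INTER_CUBIC)]
cv2.imwrite("pics/s4.png",np.hstack(a))
E
```

```text
1.9833 [0.57432413 0.02665272 0.13791304] [-0.28563348 -0.29188347 -0.0305447 ]
262 [(300, np.float64(534.0), np.float64(4.0), np.float64(1.0)), (308, np.float64(539.0), np.float64(-0.0), np.float64(0.0)), (316, np.float64(544.0), np.float64(-4.0), np.float64(1.0)), (324, np.float64(575.0), np.float64(25.0), np.float64(121.0)), (332, np.float64(579.0), np.float64(24.0), np.float64(126.0)), (340, np.float64(582.0), np.float64(21.0), np.float64(126.0))]
266 [(300, np.float64(532.0), np.float64(1.0), np.float64(1.0)), (308, np.float64(537.0), np.float64(-3.0), np.float64(1.0)), (316, np.float64(571.0), np.float64(27.0), np.float64(124.0)), (324, np.float64(575.0), np.float64(25.0), np.float64(127.0)), (332, np.float64(578.0), np.float64(22.0), np.float64(126.0)), (340, np.float64(581.0), np.float64(20.0), np.float64(126.0))]
270 [(300, np.float64(530.0), np.float64(-1.0), np.float64(1.0)), (308, np.float64(567.0), np.float64(28.0), np.float64(125.0)), (316, np.float64(570.0), np.float64(26.0), np.float64(127.0)), (324, np.float64(574.0), np.float64(24.0), np.float64(129.0)), (332, np.fl
[... 2091 characters left out ...]
), (308, np.float64(593.0), np.float64(55.0), np.float64(241.0)), (316, np.float64(578.0), np.float64(34.0), np.float64(183.0)), (324, np.float64(580.0), np.float64(33.0), np.float64(182.0)), (332, np.float64(598.0), np.float64(53.0), np.float64(244.0)), (340, np.float64(599.0), np.float64(51.0), np.float64(243.0))]
298 [(300, np.float64(593.0), np.float64(57.0), np.float64(245.0)), (308, np.float64(593.0), np.float64(55.0), np.float64(242.0)), (316, np.float64(578.0), np.float64(35.0), np.float64(187.0)), (324, np.float64(580.0), np.float64(33.0), np.float64(186.0)), (332, np.float64(598.0), np.float64(53.0), np.float64(245.0)), (340, np.float64(599.0), np.float64(52.0), np.float64(246.0))]
```

View pics/w4.png

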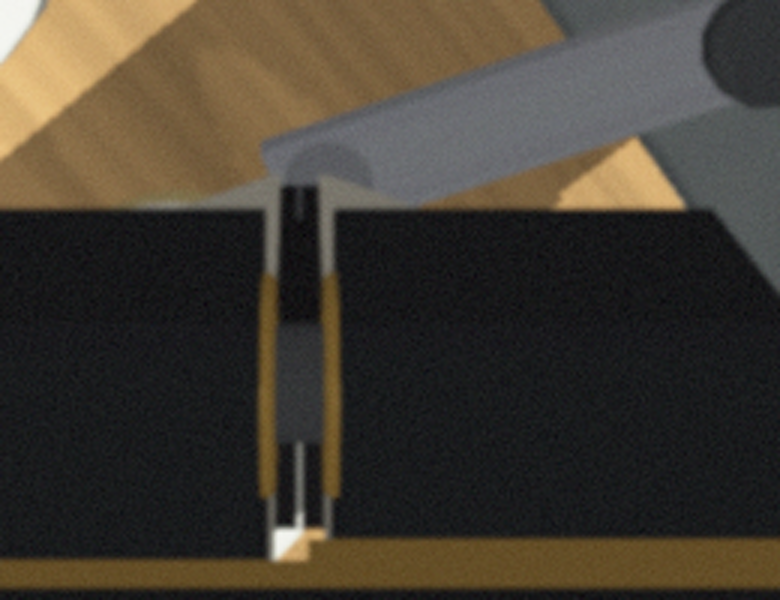

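View pics/s4.png

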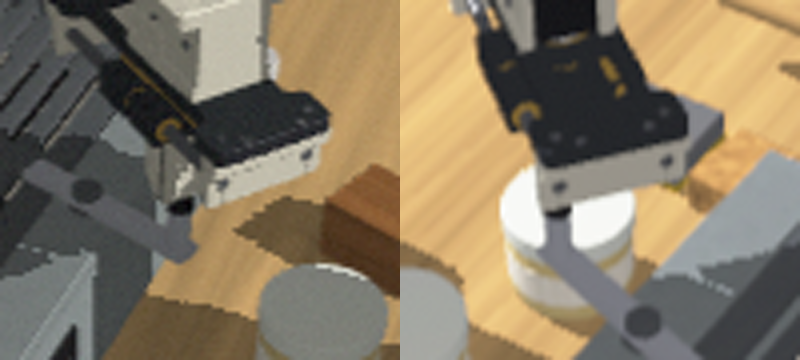

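The peg has not moved. The depth reads the finger surface ending near z≈0.17 while the TCP reads 0.138, so I measure where the fingertips really end.

```bash
python3 - <<'E'
from plan import *
W=np.load("pics/wrist0.npz");P=cloud(W)
# tool coords at start: x=+y,y=+x,z=-z, TCP .6244,0,.194
T=np.stack([P[...,1],P[...,0]-.6244,.194-P[...,2]],-1)
for v in range(276,340,6):
  print(v,[(u,*(T[v,u]*1000).round(0).astype(int)) for u in (160,175,188,196,202,445,455,470,490,505)])
import cv2
for n in("scene","side"):
    d=np.load(f"pics/{n}0.npz");f=d["frame"][:,:,::-1].copy();f=cv2.resize(f,None,fx=4,fy=4,interpolation=cv2.INTER_CUBIC)
    for s in(-.046,.046):
      for z in (.194,.213): cv2.circle(f,tuple(int(x) for x in proj(d,np.array([.6244+s,0,z]))*4),6,(0,0,255) if z<.2 else (0,255,0),2)
    u,v=[int(x) for x in proj(d,np.array([.6244,0,.21]))*4]
    cv2.imwrite(f"pics/tip_{n}.png",f[v-250:v+250,u-300:u+300])
E
```

```text
276 [(160, np.int64(-51), np.int64(-129), np.int64(127)), (175, np.int64(-51), np.int64(-117), np.int64(127)), (188, np.int64(-51), np.int64(-107), np.int64(128)), (196, np.int64(-76), np.int64(-121), np.int64(193)), (202, np.int64(-76), np.int64(-115), np.int64(193)), (445, np.int64(-31), np.int64(83), np.int64(77)), (455, np.int64(-32), np.int64(90), np.int64(79)), (470, np.int64(-32), np.int64(100), np.int64(78)), (490, np.int64(-34), np.int64(116), np.int64(83)), (505, np.int64(-32), np.int64(124), np.int64(79))]
282 [(160, np.int64(-56), np.int64(-130), np.int64(128)), (175, np.int64(-56), np.int64(-118), np.int64(128)), (188, np.int64(10), np.int64(-52), np.int64(-36)), (196, np.int64(10), np.int64(-49), np.int64(-36)), (202, np.int64(9), np.int64(-48), np.int64(-34)), (445, np.int64(11), np.int64(47), np.int64(-37)), (455, np.int64(11), np.int64(51), np.int64(-37)), (470, np.int64(-36), np.int64(100), np.int64(77)), (490, np.int64(-36), np.int64(113), np.int64(77)), (505, np.int64(-35), np.int64(123), np.int64(76))]
288 [(160, np.int64(-62), np.int64(-131), np.int64(129)), (17
[... 3938 characters left out ...]
, np.int64(-112)), (490, np.int64(31), np.int64(33), np.int64(-113)), (505, np.int64(30), np.int64(37), np.int64(-111))]
336 [(160, np.int64(31), np.int64(-33), np.int64(-114)), (175, np.int64(30), np.int64(-30), np.int64(-113)), (188, np.int64(30), np.int64(-28), np.int64(-113)), (196, np.int64(31), np.int64(-26), np.int64(-115)), (202, np.int64(30), np.int64(-25), np.int64(-114)), (445, np.int64(30), np.int64(24), np.int64(-114)), (455, np.int64(31), np.int64(26), np.int64(-114)), (470, np.int64(30), np.int64(29), np.int64(-113)), (490, np.int64(30), np.int64(33), np.int64(-113)), (505, np.int64(30), np.int64(36), np.int64(-113))]<stdin>:6: RuntimeWarning: invalid value encountered in cast
```

View pics/tip_scene.png

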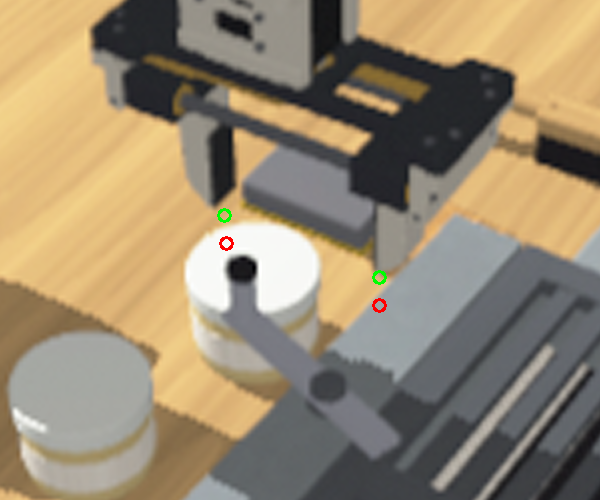

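View pics/tip_side.png

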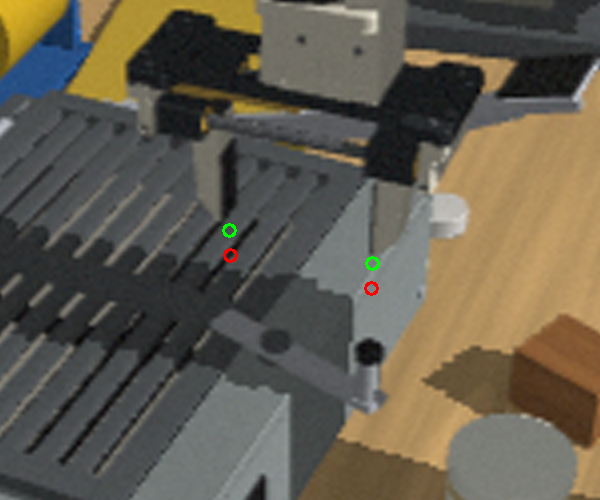

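All three views agree that the real fingertips end about 30 mm behind the reported TCP along the tool axis; sideways they are centred. So the fingers passed over the peg (no touch, force about 0). I'll correct for this: tip z ≈ reported z + 0.031. Next I back up behind the peg and lower to a reported z of about 0.107.

```bash
python3 - <<'E'
from plan import *
arc([20],.033,.145);arc([20],.033,.107)
E
```

```text
t 2.1333 p [0.574  0.0256 0.1377] b now 39.7 tilt -1.0 F [-0.16 -0.06  0.01] w 0.007
20 [ 0.5612 -0.0134  0.145 ] [-3.82  1.5  -0.73] turn -19.7
t 2.1333 p [0.574  0.0256 0.1377] b now 39.7 tilt -1.0 F [-0.16 -0.06  0.01] w 0.007
20 [ 0.5612 -0.0134  0.107 ] [-3.82  1.5   3.07] turn -19.7
```

Call:
arm_command(
  deltas=[
    {"xyz": [0, 0, -1], "turn": 0, "jaw": 255},
    {"xyz": [-2, 0.8, -1], "turn": -7, "jaw": 255},
    {"xyz": [-3.8, 1.5, -1], "turn": -14, "jaw": 255},
    {"xyz": [-3.8, 1.5, -0.7], "turn": -20, "jaw": 255},
    {"xyz": [-3.8, 1.5, -0.7], "turn": -20, "jaw": 255},
  ],
)

```text
clock: 2.55
position: [0.561, -0.0151, 0.1453]
ee_rot: [2.565, 1.813, -0.001]
force: [1.2, 0.0, 1.2]
width: 0.003
```

```bash
python3 - <<'E'
from plan import *
from cell import get_image
arc([20],.033,.107)
d=get_image("side");S=get_image("scene")
a=[cv2.resize(d["frame"][160:260,290:410,::-1],(480,400),interpolation=cv2.INTER_CUBIC)]
cv2.imwrite("pics/s5.png",a[0])
E
```

```text
t 2.55 p [ 0.561  -0.0151  0.1453] b now 19.5 tilt -1.0 F [1.17 0.02 1.16] w 0.003
20 [ 0.5612 -0.0134  0.107 ] [ 0.17 -0.04  3.83] turn 0.5
```

View pics/s5.png

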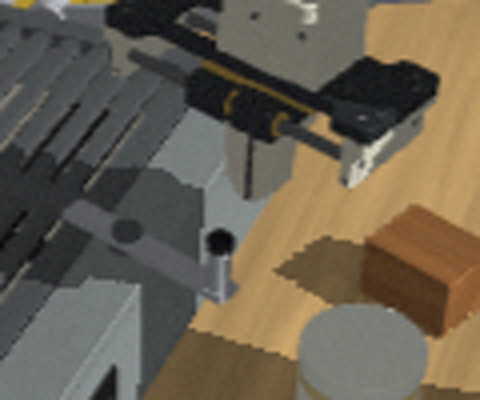

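The fingers stand behind the peg (cap at (219,240)) with the tips above it. I lower them.

Call:
arm_command(
  deltas=[
    {"xyz": [0, 0, 2], "turn": 0, "jaw": 255},
    {"xyz": [0, 0, 3.8], "turn": 0, "jaw": 255},
    {"xyz": [0, 0, 3.8], "turn": 0, "jaw": 255},
  ],
)

```text
clock: 2.9
position: [0.5597, -0.0122, 0.1048]
ee_rot: [-2.571, -1.801, 0.005]
force: [-0.4, 0.6, 0.1]
width: 0.004
```

```bash
python3 - <<'E'
from plan import *
from cell import get_image
arc([20,24,28,32,36],.0185,.107)
d=get_image("side");w=get_image("wrist")
a=[cv2.resize(d["frame"][160:260,290:410,::-1],(400,333),interpolation=cv2.INTER_CUBIC),cv2.resize(w["frame"][::,:,::-1],(400,300))]
a[1]=cv2.copyMakeBorder(a[1],0,33,0,0,cv2.BORDER_CONSTANT)
cv2.imwrite("pics/s6.png",np.hstack(a))
P=cloud(w);p=observe()["position"]
m=(P[...,2]>.12)&(P[...,2]<.2);
for v in range(250,300,5): print(v,(P[v,322]*1000).round(0),(P[v,310]*1000).round(0))
E
```

```text
t 2.9 p [ 0.5597 -0.0122  0.1048] b now 20.0 tilt -1.0 F [-0.36  0.61  0.13] w 0.004
20 [5.662e-01 3.000e-04 1.070e-01] [ 1.39  0.18 -0.22] turn 0.0
24 [0.567  0.0056 0.107 ] [ 1.92  0.07 -0.22] turn 4.0
28 [0.5681 0.0109 0.107 ] [ 2.45 -0.   -0.22] turn 8.0
32 [0.5696 0.0161 0.107 ] [ 2.99 -0.04 -0.22] turn 12.0
36 [0.5714 0.0211 0.107 ] [ 3.53 -0.04 -0.22] turn 16.0
250 [570.  16. 163.] [567.  17. 164.]
255 [570.  14. 164.] [566.  16. 164.]
260 [569.  13. 163.] [565.  14. 163.]
265 [569.  11. 164.] [565.  12. 163.]
270 [548. -48.   1.] [539. -45.   1.]
275 [546. -52.   0.] [538. -49.   0.]
280 [545. -56.   1.] [559.  -1. 141.]
285 [563.  -5. 141.] [559.  -1. 146.]
290 [563.  -4. 148.] [560.  -1. 151.]
295 [563.  -4. 152.] [560.  -2. 154.]
```

View pics/s6.png

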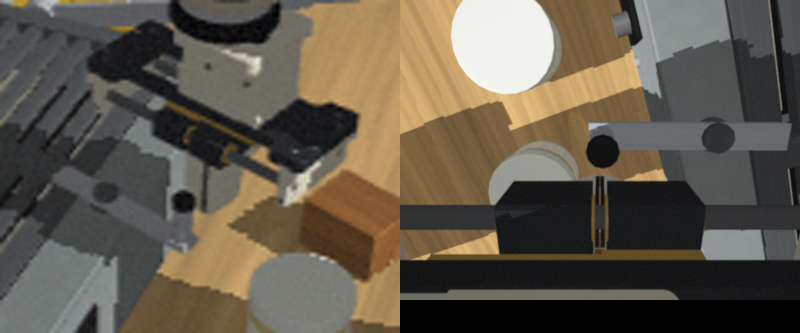

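Now the tip is at z≈0.140, below the cap top at 0.163 (so the offset is about 34 mm), with a gap of about 13 mm to the peg. I push along the arc.

Call:
arm_command(
  deltas=[
    {"xyz": [1.0, 0.2, 0], "turn": 0, "jaw": 255},
    {"xyz": [1.4, 0.2, 0], "turn": 0, "jaw": 255},
    {"xyz": [1.9, 0.1, 0], "turn": 4, "jaw": 255},
    {"xyz": [2.5, 0, 0], "turn": 8, "jaw": 255},
    {"xyz": [3.0, 0, 0], "turn": 12, "jaw": 255},
  ],
)

```text
clock: 3.42
position: [0.5724, 0.017, 0.1084]
ee_rot: [-2.748, -1.52, -0.001]
force: [0.4, -0.5, 0.8]
width: 0.008
```

```bash
python3 - <<'E'
from plan import *
from cell import get_image
arc([36,40,45,50,55,60],.0185,.1055)
w=get_image("wrist");cv2.imwrite("pics/w7.png",w["frame"][:,:,::-1])
E
```

```text
t 3.4167 p [0.5724 0.017  0.1084] b now 32.1 tilt -1.0 F [ 0.35 -0.48  0.78] w 0.008
36 [0.5714 0.0211 0.1055] [ 0.29 -0.3   0.29] turn 3.9
40 [0.5737 0.026  0.1055] [ 0.83 -0.38  0.29] turn 7.9
45 [0.5769 0.032  0.1055] [ 1.5  -0.42  0.29] turn 12.9
50 [0.5806 0.0376 0.1055] [ 2.17 -0.4   0.29] turn 17.9
55 [0.5848 0.0428 0.1055] [ 2.84 -0.32  0.29] turn 22.9
60 [0.5895 0.0477 0.1055] [ 3.5  -0.19  0.29] turn 27.9
```

View pics/w7.png

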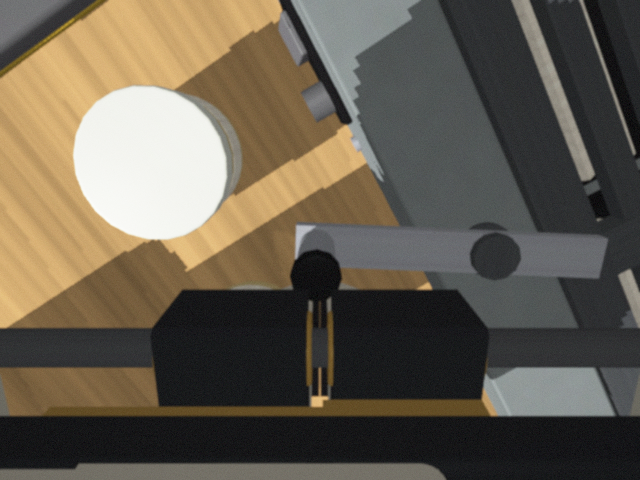

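The catch now turns with the fingers: the bar is almost level in this view, with the peg (316,275) against the fingertips. I continue.

Call:
arm_command(
  deltas=[
    {"xyz": [0.3, -0.3, 0.2], "turn": 4, "jaw": 255},
    {"xyz": [0.9, -0.4, 0.2], "turn": 8, "jaw": 255},
    {"xyz": [1.5, -0.4, 0.2], "turn": 13, "jaw": 255},
    {"xyz": [2.2, -0.4, 0.2], "turn": 18, "jaw": 255},
    {"xyz": [2.9, -0.3, 0.2], "turn": 23, "jaw": 255},
  ],
)

```text
clock: 3.88
position: [0.5863, 0.0454, 0.1071]
ee_rot: [-2.998, -0.933, -0.003]
force: [-0.2, -0.9, -0.6]
width: 0.004
```

```bash
python3 - <<'E'
from plan import *
arc([60,65,70,75,80,85],.0185,.107)
E
```

```text
t 3.8833 p [0.5863 0.0454 0.1071] b now 55.4 tilt -1.0 F [-0.23 -0.94 -0.63] w 0.004
60 [0.5895 0.0477 0.107 ] [ 0.39 -0.01  0.01] turn 4.6
65 [0.5945 0.0522 0.107 ] [ 1.06 -0.09  0.02] turn 9.6
70 [0.6    0.0561 0.107 ] [ 1.73 -0.11  0.02] turn 14.6
75 [0.6057 0.0597 0.107 ] [ 2.41 -0.07  0.02] turn 19.6
80 [0.6118 0.0626 0.107 ] [3.07 0.02 0.02] turn 24.6
85 [0.618  0.0651 0.107 ] [3.73 0.18 0.02] turn 29.6
```

Call:
arm_command(
  deltas=[
    {"xyz": [0.4, 0, 0], "turn": 5, "jaw": 255},
    {"xyz": [1.1, -0.1, 0], "turn": 10, "jaw": 255},
    {"xyz": [1.7, -0.1, 0], "turn": 15, "jaw": 255},
    {"xyz": [2.4, -0.1, 0], "turn": 20, "jaw": 255},
    {"xyz": [3.1, 0, 0], "turn": 25, "jaw": 255},
  ],
)

```text
clock: 4.3
position: [0.6123, 0.064, 0.1079]
ee_rot: [-3.129, -0.259, -0.004]
force: [-0.6, -0.8, -0.6]
width: 0.008
```

```bash
python3 - <<'E'
from plan import *
arc([80,83,86,89,92,95],.0185,.107)
from cell import get_image
w=get_image("wrist");cv2.imwrite("pics/w8.png",w["frame"][:,:,::-1])
E
```

```text
t 4.3 p [0.6123 0.064  0.1079] b now 80.5 tilt -1.0 F [-0.57 -0.8  -0.65] w 0.008
80 [0.6118 0.0626 0.107 ] [-0.08  0.13  0.09] turn -0.5
83 [0.6155 0.0642 0.107 ] [0.31 0.04 0.09] turn 2.5
86 [0.6193 0.0655 0.107 ] [ 0.71 -0.03  0.09] turn 5.5
89 [0.6232 0.0667 0.107 ] [ 1.11 -0.08  0.09] turn 8.5
92 [0.6271 0.0676 0.107 ] [ 1.52 -0.11  0.1 ] turn 11.5
95 [0.6311 0.0683 0.107 ] [ 1.92 -0.12  0.1 ] turn 14.5
```

View pics/w8.png

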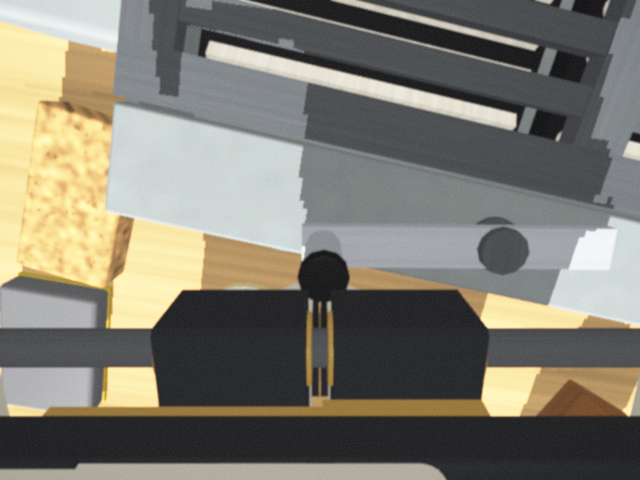

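The bar, from (310,245) to (610,250), is level in this view and already clear of the grate; about 12° remain before it lies along the rail. I push it to just short of the stop, at about b=91–92°.

Call:
arm_command(
  deltas=[
    {"xyz": [0.4, 0, 0], "turn": 3, "jaw": 255},
    {"xyz": [0.8, 0, 0], "turn": 6, "jaw": 255},
    {"xyz": [1.2, -0.1, 0], "turn": 9, "jaw": 255},
    {"xyz": [1.5, -0.1, 0], "turn": 11, "jaw": 255},
    {"xyz": [1.5, -0.1, 0], "turn": 11, "jaw": 255},
  ],
)

```text
clock: 4.77
position: [0.6281, 0.0691, 0.1082]
ee_rot: [-3.138, 0.047, -0.004]
force: [-1.5, 0.6, 0.6]
width: 0.004
```

```bash
python3 - <<'E'
from plan import *
arc([92],.0185,.107)
from cell import get_image
w=get_image("wrist");cv2.imwrite("pics/w9.png",w["frame"][:,:,::-1])
E
```

```text
t 4.7667 p [0.6281 0.0691 0.1082] b now 91.7 tilt -1.0 F [-1.49  0.64  0.62] w 0.004
92 [0.6271 0.0676 0.107 ] [-0.09  0.16  0.12] turn 0.3
```

View pics/w9.png

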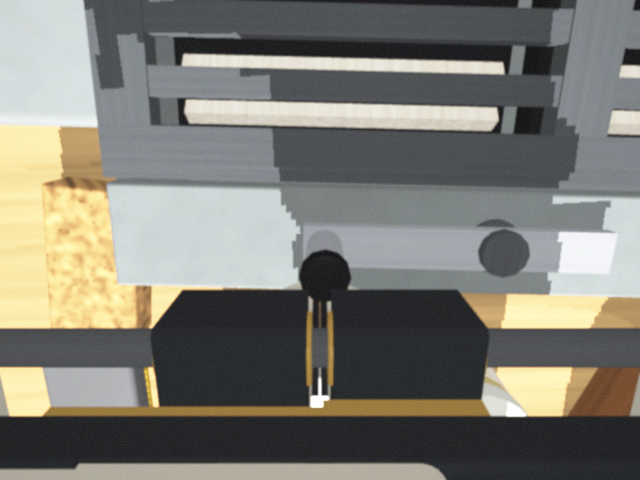

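The bar (300–615, 245) lies parallel to the rail, wing clear, at about 1.55 rad. I back off, lift, and check the grate and catch before travelling to the lever.

Call:
arm_command(
  deltas=[
    {"xyz": [-1.5, 0, 0], "turn": 0, "jaw": 255},
    {"xyz": [-3, 0, 0], "turn": 0, "jaw": 255},
    {"xyz": [-3, 0, -3], "turn": 0, "jaw": 255},
    {"xyz": [-3, 0, -6.5], "turn": 0, "jaw": 255},
    {"xyz": [-3, 0, -9.5], "turn": 0, "jaw": 255},
  ],
)

```text
clock: 5.23
position: [0.5976, 0.0696, 0.205]
ee_rot: [-3.138, 0.04, -0.006]
force: [1.1, 0.3, 0.4]
width: 0.005
```

Call:
arm_command(
  deltas=[
    {"xyz": [0, 3.5, 0], "turn": 0, "jaw": 255},
    {"xyz": [-1, 7, 0], "turn": 0, "jaw": 255},
    {"xyz": [-2, 10.5, 0], "turn": 0, "jaw": 255},
    {"xyz": [-3, 14, 0], "turn": 0, "jaw": 255},
    {"xyz": [-4, 17.5, 0], "turn": 0, "jaw": 255},
  ],
)

```text
clock: 5.65
position: [0.5528, -0.1058, 0.2049]
ee_rot: [-3.138, 0.034, -0.008]
force: [1.1, -0.5, 0.1]
width: 0.005
```

```bash
cat >> plan.py <<'E'
O=np.array([.7885,-.046]);TH=-.0556
def tread(a):  # a: +.3 rest .. -.3 down
    x=.033-.28*np.cos(a)+.02*np.sin(a);z=.097+.28*np.sin(a)+.0195*np.cos(a)
    c,s=np.cos(TH),np.sin(TH);return np.array([O[0]+c*x+s*.25,O[1]+s*x-c*.25,z])
def lev(angs,dz=.034,lift=0.003):
    o=observe();p=o["position"];R=Ro.from_rotvec(o["ee_rot"]).as_matrix()
    print("t",o["clock"],"p",p.round(4),"F",o["force"].round(2),"w",round(o["width"],3),"j",o["joints"].round(2))
    for a in angs:
        t=tread(a);t[2]+=-dz+lift;print(a,t.round(4),rel(p,R,t))
E
python3 - <<'E'
from plan import *
lev([.3])
lev([.3],lift=.03)
from cell import get_image
S=get_image("scene");cv2.imwrite("pics/s10.png",S["frame"][:,:,::-1])
w=get_image("wrist");cv2.imwrite("pics/w10.png",w["frame"][:,:,::-1])
E
```

```text
t 5.65 p [ 0.5528 -0.1058  0.2049] F [ 1.13 -0.51  0.05] w 0.005 j [-0.26  0.34  0.48  1.75 -0.18  1.1  -1.32]
0.3 [ 0.5464 -0.2829  0.1674] [-0.28 17.73  3.69]
t 5.65 p [ 0.5528 -0.1058  0.2049] F [ 1.13 -0.51  0.05] w 0.005 j [-0.26  0.34  0.48  1.75 -0.18  1.1  -1.32]
0.3 [ 0.5464 -0.2829  0.1944] [-0.26 17.72  0.99]
```

View pics/s10.png

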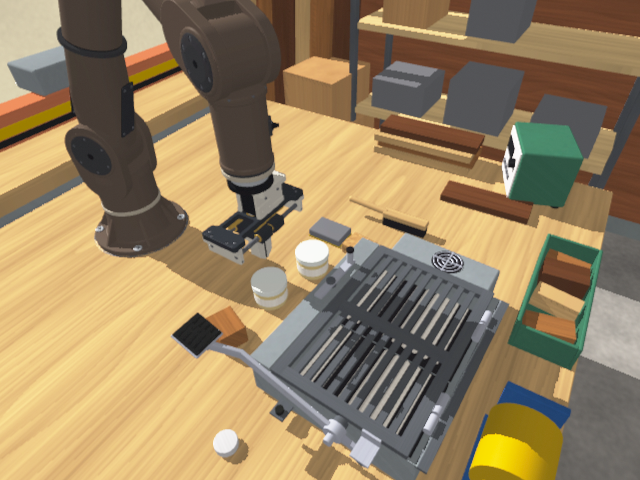

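View pics/w10.png

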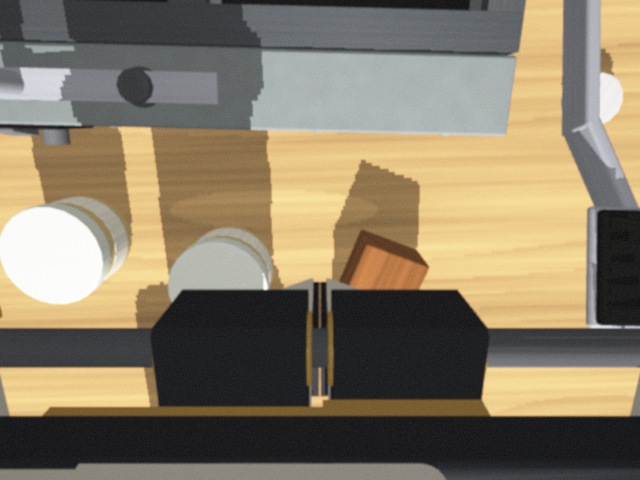

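The catch lies along the rail, and the tread plate is at the right edge (615,265) of the wrist view. Now I travel to above the plate.

Call:
arm_command(
  deltas=[
    {"xyz": [0, 3.5, -0.5], "turn": 0, "jaw": 255},
    {"xyz": [-0.1, 7, -0.5], "turn": 0, "jaw": 255},
    {"xyz": [-0.2, 10.5, -0.5], "turn": 0, "jaw": 255},
    {"xyz": [-0.3, 14, -0.5], "turn": 0, "jaw": 255},
    {"xyz": [-0.3, 17.7, -0.5], "turn": 0, "jaw": 255},
  ],
)

```text
clock: 6.17
position: [0.5427, -0.2895, 0.2108]
ee_rot: [-3.141, 0.043, -0.01]
force: [0.9, -0.2, 0.3]
width: 0.006
```

Call:
arm_command(
  deltas=[
    {"xyz": [0, 0, 0], "turn": 0, "jaw": 255},
  ],
)

```text
clock: 6.25
position: [0.5404, -0.298, 0.2116]
ee_rot: [3.136, -0.052, 0.01]
force: [-0.5, 0.0, 0.3]
width: 0.005
```

```bash
python3 - <<'E'
from plan import *
lev([.3],lift=.012)
lev([.3,.25,.2],lift=.0)
from cell import get_image
a=[]
for n in("scene","side"):
    S=get_image(n);u,v=[int(x) for x in proj(S,np.array([.546,-.283,.2]))];print(n,u,v)
    a.append(cv2.resize(S["frame"][v-70:v+70,u-70:u+70,::-1],(400,400),interpolation=cv2.INTER_CUBIC))
cv2.imwrite("pics/c11.png",np.hstack(a))
w=get_image("wrist");cv2.imwrite("pics/w11.png",w["frame"][:,:,::-1])
P=cloud(w);m=(abs(P[...,2]-.2)<.02)&(w["frame"].max(-1)<70);m[285:]=0;print(P[m].min(0),P[m].max(0))
E
```

```text
t 6.25 p [ 0.5404 -0.298   0.2116] F [-0.47  0.03  0.29] w 0.005 j [ 0.05  0.43  0.53  1.61 -0.23  1.16 -0.97]
0.3 [ 0.5464 -0.2829  0.1764] [ 0.52 -1.55  3.52]
t 6.25 p [ 0.5404 -0.298   0.2116] F [-0.47  0.03  0.29] w 0.005 j [ 0.05  0.43  0.53  1.61 -0.23  1.16 -0.97]
0.3 [ 0.5464 -0.2829  0.1644] [ 0.51 -1.55  4.72]
0.25 [ 0.5416 -0.2826  0.1512] [ 0.03 -1.57  6.04]
0.2 [ 0.5375 -0.2824  0.1377] [-0.39 -1.59  7.38]
scene 196 331
side 388 149
[ 0.53074628 -0.31315903  0.18639051] [ 0.5717035  -0.25511863  0.2031757 ]
```

View pics/c11.png

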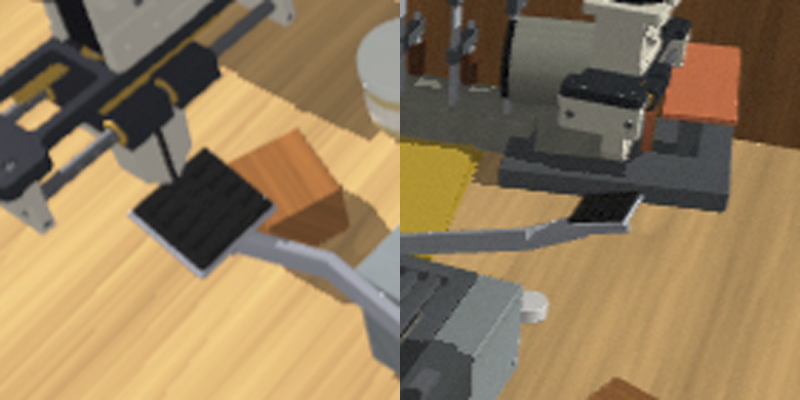

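View pics/w11.png

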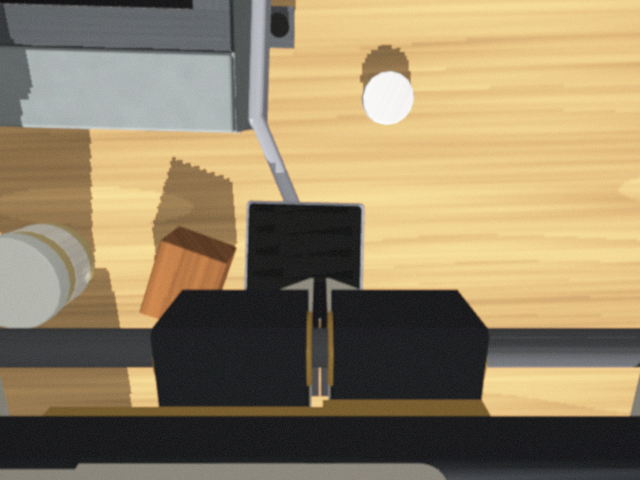

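The plate's top spans y -0.313 to -0.255, centre -0.284 as predicted. I shift onto its centre and come close.

Call:
arm_command(
  deltas=[
    {"xyz": [0.5, -1.5, 1], "turn": 0, "jaw": 255},
    {"xyz": [0.5, -1.5, 2.2], "turn": 0, "jaw": 255},
    {"xyz": [0.5, -1.5, 3.2], "turn": 0, "jaw": 255},
    {"xyz": [0.5, -1.5, 3.2], "turn": 0, "jaw": 255},
  ],
)

```text
clock: 6.73
position: [0.5476, -0.2717, 0.1758]
ee_rot: [-3.138, 0.036, -0.004]
force: [0.0, -0.3, 0.8]
width: 0.004
```

```bash
python3 - <<'E'
from plan import *
lev([.3,.28,.25,.22],lift=.0)
w=__import__('cell').get_image("wrist");P=cloud(w);np.set_printoptions(suppress=True)
for v in range(250,300,6): print(v,(P[v,312]*1000).round(0),(P[v,200]*1000).round(0))
E
```

```text
t 6.7333 p [ 0.5476 -0.2717  0.1758] F [ 0.02 -0.34  0.84] w 0.004 j [ 0.03  0.45  0.51  1.66 -0.25  1.09 -0.99]
0.3 [ 0.5464 -0.2829  0.1644] [-0.09  1.13  1.14]
0.28 [ 0.5444 -0.2828  0.1591] [-0.29  1.12  1.66]
0.25 [ 0.5416 -0.2826  0.1512] [-0.57  1.12  2.46]
0.22 [ 0.5391 -0.2825  0.1431] [-0.83  1.11  3.26]
250 [ 564. -269.  194.] [ 511. -168.   19.]
256 [ 561. -269.  192.] [ 509. -171.   31.]
262 [ 558. -269.  193.] [ 508. -175.   44.]
268 [ 557. -269.  196.] [ 506. -176.   50.]
274 [ 554. -269.  195.] [ 501. -176.   51.]
280 [ 557. -269.  210.] [ 496. -175.   50.]
286 [ 557. -270.  217.] [ 491. -175.   51.]
292 [ 557. -270.  222.] [ 583. -247.  280.]
298 [ 557. -270.  227.] [ 583. -248.  284.]
```

Call:
arm_command(
  deltas=[
    {"xyz": [-0.1, 1.1, 0.3], "turn": 0, "jaw": 255},
    {"xyz": [-0.1, 1.1, 0.9], "turn": 0, "jaw": 255},
    {"xyz": [-0.3, 1.1, 1.4], "turn": 0, "jaw": 255},
    {"xyz": [-0.4, 1.1, 1.9], "turn": 0, "jaw": 255},
    {"xyz": [-0.6, 1.1, 2.4], "turn": 0, "jaw": 255},
  ],
)

```text
clock: 7.2
position: [0.5416, -0.2858, 0.1539]
ee_rot: [3.141, -0.041, 0.009]
force: [-1.4, -3.6, 8.3]
width: 0.004
```

```bash
python3 - <<'E'
from plan import *
lev([.25,.22,.18,.14,.1,.06],lift=.0)
E
```

```text
t 7.2 p [ 0.5416 -0.2858  0.1539] F [-1.4  -3.59  8.29] w 0.004 j [ 0.06  0.47  0.5   1.69 -0.26  1.04 -0.95]
0.25 [ 0.5416 -0.2826  0.1512] [-0.01 -0.32  0.27]
0.22 [ 0.5391 -0.2825  0.1431] [-0.27 -0.32  1.07]
0.18 [ 0.5361 -0.2823  0.1323] [-0.58 -0.33  2.15]
0.14 [ 0.5335 -0.2822  0.1214] [-0.84 -0.34  3.24]
0.1 [ 0.5314 -0.2821  0.1104] [-1.06 -0.35  4.35]
0.06 [ 0.5297 -0.282   0.0993] [-1.23 -0.35  5.46]
```

In contact at about 8 N. I continue down along the plate's arc.

Call:
arm_command(
  deltas=[
    {"xyz": [-0.2, -0.1, 0.8], "turn": 0, "jaw": 255},
    {"xyz": [-0.4, -0.2, 1.5], "turn": 0, "jaw": 255},
    {"xyz": [-0.6, -0.3, 2.2], "turn": 0, "jaw": 255},
    {"xyz": [-0.8, -0.3, 2.9], "turn": 0, "jaw": 255},
    {"xyz": [-0.9, -0.3, 3.6], "turn": 0, "jaw": 255},
  ],
)

```text
clock: 7.62
position: [0.5329, -0.2853, 0.1188]
ee_rot: [3.138, -0.044, 0.012]
force: [-2.3, -4.0, 8.3]
width: 0.003
```

```bash
python3 - <<'E'
from plan import *
lev([.12,.08,.04,0,-.04,-.08],lift=.0)
from cell import get_image
S=get_image("scene");cv2.imwrite("pics/s12.png",S["frame"][:,:,::-1])
E
```

```text
t 7.6167 p [ 0.5329 -0.2853  0.1188] F [-2.32 -3.98  8.33] w 0.003 j [ 0.07  0.49  0.49  1.76 -0.28  0.95 -0.93]
0.12 [ 0.5324 -0.2821  0.1159] [-0.07 -0.32  0.29]
0.08 [ 0.5305 -0.282   0.1048] [-0.27 -0.33  1.39]
0.04 [ 0.529  -0.2819  0.0937] [-0.42 -0.34  2.51]
0 [ 0.528  -0.2819  0.0825] [-0.53 -0.34  3.62]
-0.04 [ 0.5274 -0.2819  0.0713] [-0.6  -0.35  4.74]
-0.08 [ 0.5273 -0.2818  0.0601] [-0.62 -0.35  5.87]
```

View pics/s12.png

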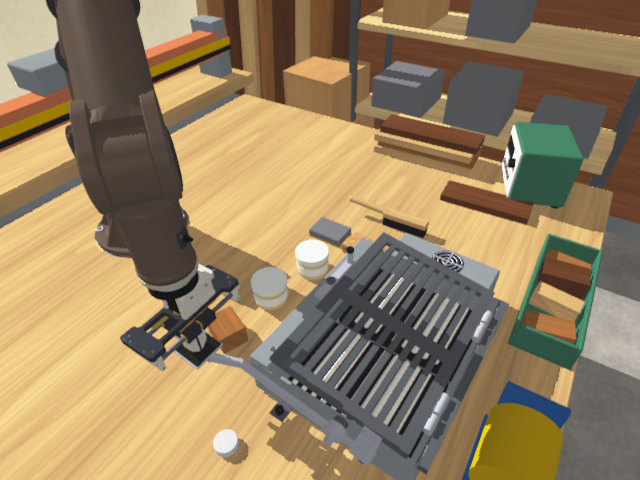

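The grate (front edge about (330,310)) rises and the plate stays under the fingertips at (197,345). I continue.

Call:
arm_command(
  deltas=[
    {"xyz": [-0.2, 0, 0.9], "turn": 0, "jaw": 255},
    {"xyz": [-0.3, 0, 1.6], "turn": 0, "jaw": 255},
    {"xyz": [-0.4, 0, 2.3], "turn": 0, "jaw": 255},
    {"xyz": [-0.5, 0, 3.0], "turn": 0, "jaw": 255},
    {"xyz": [-0.5, 0, 3.7], "turn": 0, "jaw": 255},
  ],
)

```text
clock: 8.08
position: [0.5284, -0.2852, 0.081]
ee_rot: [3.138, -0.045, 0.013]
force: [-1.4, 1.3, 7.9]
width: 0.005
```

```bash
python3 - <<'E'
from plan import *
lev([0,-.04,-.08,-.12,-.16,-.2],lift=.0)
E
```

```text
t 8.0833 p [ 0.5284 -0.2852  0.081 ] F [-1.37  1.33  7.93] w 0.005 j [ 0.08  0.53  0.47  1.8  -0.31  0.87 -0.91]
0 [ 0.528  -0.2819  0.0825] [-0.05 -0.33 -0.15]
-0.04 [ 0.5274 -0.2819  0.0713] [-0.11 -0.34  0.97]
-0.08 [ 0.5273 -0.2818  0.0601] [-0.14 -0.34  2.09]
-0.12 [ 0.5276 -0.2819  0.0488] [-0.11 -0.34  3.21]
-0.16 [ 0.5284 -0.2819  0.0376] [-0.05 -0.35  4.33]
-0.2 [ 0.5296 -0.282   0.0265] [ 0.07 -0.35  5.45]
```

Call:
arm_command(
  deltas=[
    {"xyz": [0, 0, 0.8], "turn": 0, "jaw": 255},
    {"xyz": [-0.1, 0, 1.5], "turn": 0, "jaw": 255},
    {"xyz": [-0.1, 0, 2.2], "turn": 0, "jaw": 255},
    {"xyz": [-0.1, 0, 2.9], "turn": 0, "jaw": 255},
    {"xyz": [-0.1, 0, 3.6], "turn": 0, "jaw": 255},
  ],
)

```text
clock: 8.5
position: [0.5287, -0.2854, 0.0455]
ee_rot: [3.138, -0.045, 0.017]
force: [0.7, 1.8, 8.8]
width: 0.007
```

```bash
python3 - <<'E'
from plan import *
lev([-.16,-.2,-.24,-.27,-.3],lift=.0)
from cell import get_image
a=[]
S=get_image("scene");cv2.imwrite("pics/s13.png",S["frame"][:,:,::-1])
E
```

```text
t 8.5 p [ 0.5287 -0.2854  0.0455] F [0.71 1.8  8.81] w 0.007 j [ 0.1   0.58  0.44  1.83 -0.33  0.8  -0.88]
-0.16 [ 0.5284 -0.2819  0.0376] [-0.05 -0.35  0.79]
-0.2 [ 0.5296 -0.282   0.0265] [ 0.06 -0.35  1.9 ]
-0.24 [ 0.5313 -0.2821  0.0154] [ 0.22 -0.35  3.01]
-0.27 [ 0.5328 -0.2822  0.0071] [ 0.36 -0.34  3.84]
-0.3 [ 0.5346 -0.2823 -0.0011] [ 0.53 -0.34  4.67]
```

View pics/s13.png

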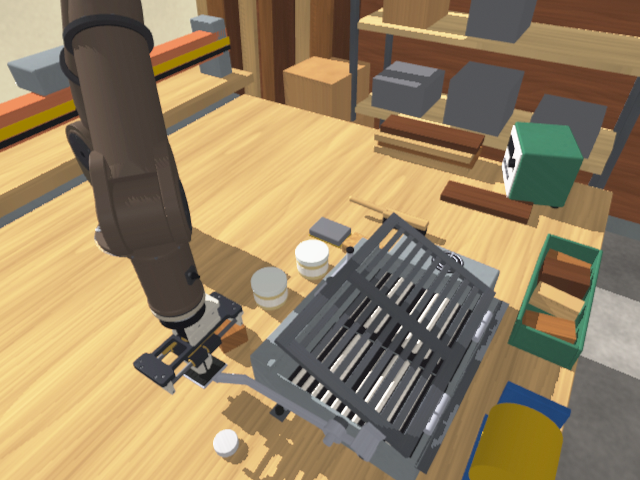

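Going well: the grate is well up and the block is untouched. Next the last stretch, slower.

Call:
arm_command(
  deltas=[
    {"xyz": [0, 0, 0.6], "turn": 0, "jaw": 255},
    {"xyz": [0, 0, 1.2], "turn": 0, "jaw": 255},
    {"xyz": [0.1, 0, 1.8], "turn": 0, "jaw": 255},
    {"xyz": [0.2, 0, 2.4], "turn": 0, "jaw": 255},
    {"xyz": [0.2, 0, 2.9], "turn": 0, "jaw": 255},
  ],
)

```text
clock: 8.97
position: [0.5321, -0.2856, 0.0159]
ee_rot: [3.138, -0.045, 0.02]
force: [3.4, 2.1, 8.7]
width: 0.006
```

```bash
python3 - <<'E'
from plan import *
lev([-.24,-.27,-.3],lift=.0)
from cell import get_image
S=get_image("side");cv2.imwrite("pics/d14.png",S["frame"][:,:,::-1])
w=get_image("wrist");cv2.imwrite("pics/w14.png",w["frame"][:,:,::-1])
E
```

```text
t 8.9667 p [ 0.5321 -0.2856  0.0159] F [3.37 2.06 8.73] w 0.006 j [ 0.12  0.62  0.42  1.84 -0.36  0.74 -0.86]
-0.24 [ 0.5313 -0.2821  0.0154] [-0.09 -0.35  0.05]
-0.27 [ 0.5328 -0.2822  0.0071] [ 0.05 -0.35  0.88]
-0.3 [ 0.5346 -0.2823 -0.0011] [ 0.22 -0.35  1.7 ]
```

View pics/d14.png

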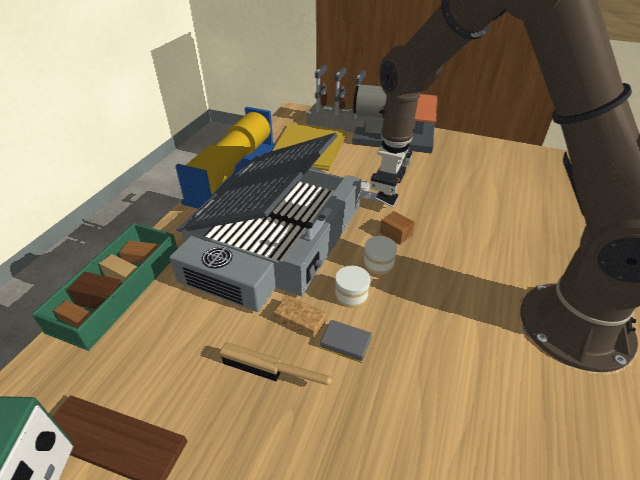

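View pics/w14.png

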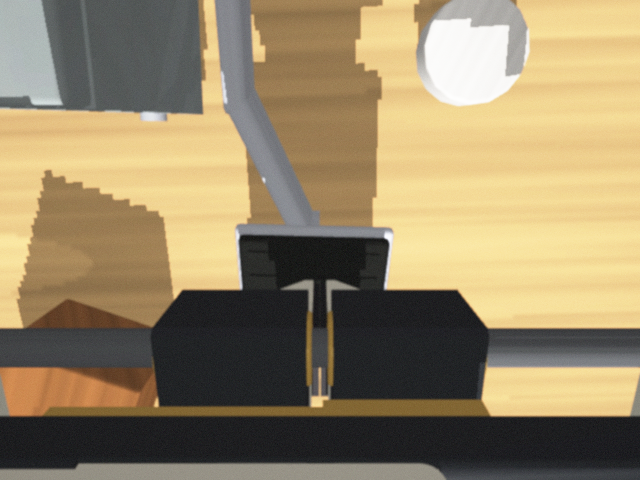

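The fingers are still centred on the plate (240–390 px wide, fingers at 320) and about 17 mm of stroke remain. I press on to the stop.

Call:
arm_command(
  deltas=[
    {"xyz": [0, 0, 0.5], "turn": 0, "jaw": 255},
    {"xyz": [0.1, 0, 0.9], "turn": 0, "jaw": 255},
    {"xyz": [0.1, 0, 1.3], "turn": 0, "jaw": 255},
    {"xyz": [0.2, 0, 1.6], "turn": 0, "jaw": 255},
    {"xyz": [0.2, 0, 1.8], "turn": 0, "jaw": 255},
  ],
)

```text
clock: 9.48
position: [0.535, -0.286, 0.0023]
ee_rot: [3.14, -0.046, 0.024]
force: [-21.1, 15.0, 79.6]
width: 0.005
```

```bash
python3 - <<'E'
from plan import *
lev([-.27,-.3],lift=.0)
E
```

```text
t 9.4833 p [ 0.535  -0.286   0.0023] F [-21.15  14.96  79.6 ] w 0.005 j [ 0.13  0.64  0.41  1.85 -0.37  0.72 -0.85]
-0.27 [ 0.5328 -0.2822  0.0071] [-0.22 -0.37 -0.49]
-0.3 [ 0.5346 -0.2823 -0.0011] [-0.05 -0.37  0.34]
```

The stop is reached (80 N). I ease the push to a moderate hold.

Call:
arm_command(
  deltas=[
    {"xyz": [0, 0, 0.1], "turn": 0, "jaw": 255},
    {"xyz": [0, 0, 0.1], "turn": 0, "jaw": 255},
    {"xyz": [0, 0, 0.1], "turn": 0, "jaw": 255},
  ],
)

```text
clock: 9.73
position: [0.5347, -0.2858, 0.0036]
ee_rot: [3.141, -0.047, 0.025]
force: [-8.3, 6.1, 28.6]
width: 0.006
```

```bash
python3 - <<'E'
from plan import *
lev([-.3],lift=.0)
E
```

```text
t 9.7333 p [ 0.5347 -0.2858  0.0036] F [-8.27  6.1  28.59] w 0.006 j [ 0.13  0.64  0.4   1.85 -0.37  0.72 -0.85]
-0.3 [ 0.5346 -0.2823 -0.0011] [-0.03 -0.35  0.47]
```

Holding at 29 N. I let it settle a bit and check with pictures.

Call:
arm_command(
  deltas=[
    {"xyz": [0, 0, 0.1], "turn": 0, "jaw": 255},
    {"xyz": [0, 0, 0.1], "turn": 0, "jaw": 255},
    {"xyz": [0, 0, 0.1], "turn": 0, "jaw": 255},
    {"xyz": [0, 0, 0.1], "turn": 0, "jaw": 255},
    {"xyz": [0, 0, 0.1], "turn": 0, "jaw": 255},
  ],
)

```text
clock: 10.15
position: [0.5346, -0.2857, 0.004]
ee_rot: [-3.14, 0.048, -0.026]
force: [-5.3, 3.5, 18.8]
width: 0.006
```

```bash
python3 - <<'E'
from plan import *
from cell import get_image
lev([-.3])
S=get_image("scene");cv2.imwrite("pics/s15.png",S["frame"][:,:,::-1])
w=get_image("wrist");cv2.imwrite("pics/w15.png",w["frame"][:,:,::-1])
D=get_image("side")
# tread points
P=cloud(w);m=np.zeros(P.shape[:2],bool);m[235:285,245:385]=1;m&=(w["frame"].max(-1)<70)&(P[...,2]<.08)
T=P[m];A=np.c_[T[:,:2],np.ones(len(T))];c=np.linalg.lstsq(A,T[:,2],rcond=None)[0];print("tread n",len(T),"z at centre",c@[tread(-.3)[0],tread(-.3)[1],1],"slope",c[:2])
# grate plane
for d in(S,D):
    P=cloud(d);c_,s_=np.cos(TH),np.sin(TH);q=P[...,:2]-O;x=c_*q[...,0]+s_*q[...,1];y=-s_*q[...,0]+c_*q[...,1]
    m=(x>-.1)&(x<.14)&(abs(y)<.19)&(P[...,2]>.135)&(P[...,2]<.3)
    a=np.polyfit(x[m],P[...,2][m],1);r=abs(P[...,2][m]-np.polyval(a,x[m]))<.01;a=np.polyfit(x[m][r],P[...,2][m][r],1);print("grate angle",np.arctan(-a[0]),"zmax",np.percentile(P[...,2][m],99.5))
# bystander image diff
d0=np.load("pics/side0.npz");
for n,uv in dict(jarG=(380,243),jarW=(352,275),block=(397,220),cork=(300,312),sponge=(346,335),brush=(255,355)).items():
    u,v=uv;t=d0["frame"][v-14:v+14,u-20:u+20];R=cv2.matchTemplate(D["frame"][v-26:v+26,u-32:u+32],t,cv2.TM_CCOEFF_NORMED);_,mx,_,l=cv2.minMaxLoc(R);print(n,"shift px",l[0]-12,l[1]-12,round(mx,3))
print(observe()["clock"],observe()["force"])
E
```

```text
t 10.15 p [ 0.5346 -0.2857  0.004 ] F [-5.26  3.46 18.79] w 0.006 j [ 0.13  0.64  0.4   1.85 -0.38  0.72 -0.85]
-0.3 [ 0.5346 -0.2823  0.0019] [-0.01 -0.35  0.21]
tread n 6294 z at centre 0.03655016960653014 slope [ 0.22011877 -0.01164794]
grate angle 0.5157549133807221 zmax 0.2531307357981506
grate angle 0.5041722700628838 zmax 0.25447211231036054
jarG shift px 0 0 0.96
jarW shift px 0 0 0.968
block shift px 1 1 0.866
cork shift px 0 0 0.993
sponge shift px 0 0 0.994
brush shift px 0 0 0.997
10.3 [-5.09396177  3.54076766 18.45903665]
```

View pics/s15.png

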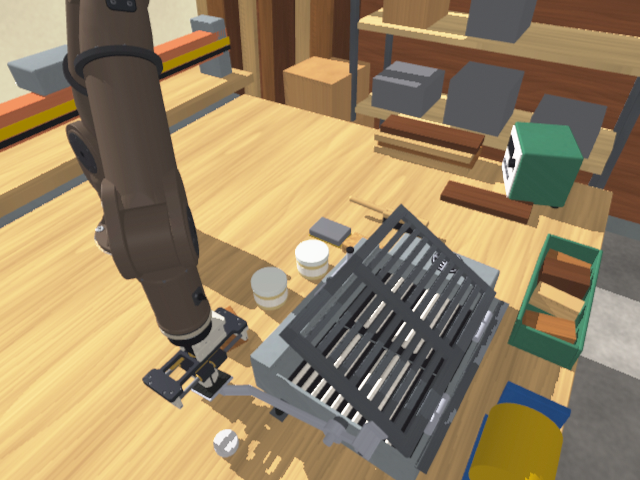

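View pics/w15.png

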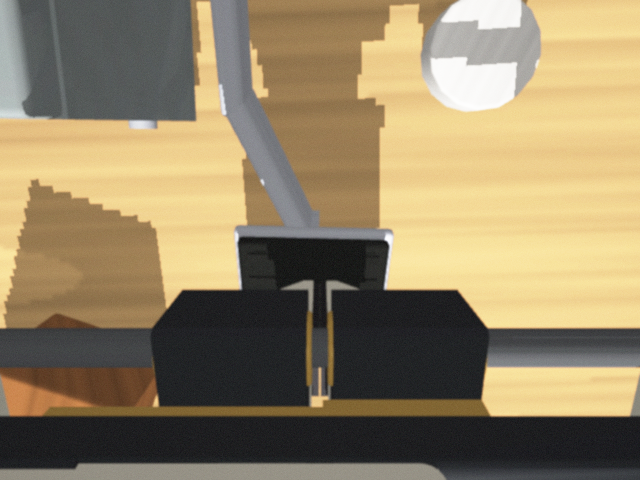

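The plate centre is at about 36 mm, the grate at about 0.51 rad, and the push is steady at 18–19 N. The bystanders are in place. I hand in.

```bash
python3 - <<'E'
from cell import observe,sign_off
print(observe()["force"]);print(sign_off());print(observe()["clock"],observe()["force"],observe()["position"])
E
```

```text
[-5.09396177  3.54076766 18.45903665]
the job is handed in; nothing more can be done
None
the job is handed in; nothing more can be done
```

The box is open: the catch lies along the rail, the lever is on its stop under the closed fingertips, and the grate is raised. I handed the job in at about 10.3 s; `sign_off()` gave no verdict.

**Last checks before hand-in**
- **Catch:** it was about parallel to the rail, roughly 1.55 rad, in the wrist picture taken while I pushed it. It still lay along the rail in the next scene picture. I did not measure its angle again after that.
- **Lever:** the tread plate's centre measured about 36 mm above the bench, with a steady push of about 18–19 N.
- **Grate:** two cameras gave 0.50 and 0.52 rad. The arm stayed clear of it throughout.
- **Bystanders:** both jars, the cork block, the sponge and the brush had not shifted in the side view. The beech block matched within 1 pixel, though part of it was hidden. The tin I checked only by eye.

**What disagreed or went wrong**
- **Fingertips:** they end about 34 mm short of the reported TCP. Because of this my first push passed over the peg without touching it. I measured the offset with the cameras and corrected every later move.
- **Force at the stop:** the wrist force briefly reached about 84 N in total, mostly downward, when the lever hit its stop (limit 120 N). I then eased off.

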